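# Clear a jammed specimen puck from the feed chute

## Robot

A 6-joint arm with a two-finger parallel gripper is mounted at the origin on the work surface. World frame = base frame: x ahead of the robot, y to its left, z up, the work surface at z = 0. Lengths are in mm, angles in rad, forces in N, time in s.
With the tool pointing down it reaches from about 350 to 775 mm from the base axis. Payload 7.3 kg.
Tool frame: the origin (TCP) lies at the very end of the fingers, on their centre line; the grasp point (between the pads) lies 19 mm behind it; x points along the fingers, z is the direction in which the jaws open and shut, and the axes are right-handed (so a half turn about x gives the same grasp; the last joint's range is limited). The gripper opens to 92 mm and grips with 3 to 60 N. Pads are 19 mm wide; open, the fingers measure 130 mm over their backs; the gripper's body (75 mm by 190 mm) begins 47 mm behind the grasp point.
Start: joints at [1.128, 0.342, 1.524, -0, 1.275, -0.146], TCP at [153.527, 502.07, 226.741] pointing down, gripper open.
Joint ranges: [-2.53, 2.53], [-0.77, 2.02], [0.04, 2.7], [-1, 4.14], [0.28, 2.66], [-3.11, 3.11]. Speed limits (rad/s): [2.57, 2.57, 3.14, 3.14, 3.14, 3.14].

## Interface

Orientations are given as [roll, pitch, yaw] about the fixed x, y, z axes, in that order (R = Rz(yaw) Ry(pitch) Rx(roll)).
In Python, from plant import * gives the robot as it stands.
- The arm moves only by the shell command python3 -m creep 'ROWS'. ROWS is JSON, a list of rows, each an object of numbers: "tx", "ty", "tz": the shift along the tool's x, y, z in cm; "wx", "wy", "wz": the turn, a rotation vector about the tool's x, y, z in rad; "gripper": the closure, from -1 (fully open) to 1 (shut). A call has 1 to 8 rows; each row is the pose to reach, as a shift and turn from the pose commanded when the call began, along the tool's axes at that moment; what a row does not reach only later rows make up. A row lasts 1/12 s, in which the tool goes at most 41.7 mm and 7.16 degrees, less where a joint would pass 70% of its speed; a pose out of reach is approached as far as the arm can. A call with a gripper value outside its range is refused whole. The fingers move at their own pace and stop on an object; the grip force is fixed at half the most. Time passes only in rows, so rows that repeat a pose let the fingers close. It gives the time, the measured TCP pose, the force and the opening at its end, in the units of the state.
- get_obs(): the state, without advancing time (a new reading comes with each control period).
- capture(name): name is "scene" or "top" or "wrist"; returns a dict with "frame" (480x640x3 uint8, red, green, blue), "z_map" (480x640 float32, mm along the optical axis (not along the pixel's ray), 0 where there is no reading), "vertical_fov" (degrees; the focal length in pixels is half the picture's height over the tangent of half this angle, whatever the lens; pixels are square), "cx", "cy" (the principal point, pixels), "k1" (the pictures are not rectified: a ray, as slopes to the right and down, at radius r is drawn at 1 + k1 r^2 times it, then the intrinsics apply), "xyz" and "rotation" of the camera in the world. Camera axes: x right, y down, z forward; pixel columns grow to the right and rows downward; lengths in mm; the calibration is good to about 2 mm. A picture is of the moment at which its call begins.
- close_job(): hands the job in, once; it reports no verdict.
The state is a dict: "time": time; "joint_positions": joint angles; "dq": joint speeds; "tau": joint torques, N m; "tool_pos": TCP position; "tcp_rot": TCP orientation; "contact_force": force on the tool from outside, world axes, zero at the start; "moment": the same for the moment, N m; "grip_width": finger opening in mm.
Only numpy, scipy, OpenCV 4.12 (cv2) and the standard library are available. Lean on these libraries where they do the work, as an engineer would, in place of code of your own. Each camera call takes 0.05 s, during which the arm holds its last target.

## Task

A specimen puck has jammed at the bottom of the feed chute, held down under the two side lips. Nudge it back up the chute until it is out from under the lips and lies in the open section, then lift it out and set it down gently, flat on the floor of the steel tray beside the puck that is already there. Leave the other three pucks where they are.

Things in the scene. Friction and masses are not known exactly. Their poses are not given: they have to be found in the camera images.
- puck: The jammed puck: a black resin disc, 50 mm diameter, 22 mm high, about 90 g (60 to 120 g), with a small bright steel specimen (18 x 14 mm) flush in its top. Origin: centre of its underside; z is the disc's axis, up. It starts at the lower end of the chute, its centre 27 to 33 mm up the slope from chute_stop. Fingertips that reach below its underside would keep it off the tray floor.
- chute: Fixed aluminium feed chute, 280 mm long, sloping up at 8 degrees. Origin: on the bench under it; x points horizontally uphill, y to the left looking uphill, z up. The feed is off: a puck stays where it is left on the slope. Along the slope from the stop: lipped channel 0 to 60 mm, open section 60 to 160 mm, then a gate blade 20 mm high and a walled channel with two waiting pucks.
- chute_stop (a point): Point on the floor's centre line at the uphill face of the low stop, a ledge 5 mm high and 6 mm thick across the lower end; floor 55 mm above the bench. Above the ledge the end is open: shut fingers can enter here between the lips and push the puck uphill. Before it is free space over a black imaging block (15 to 73 mm before the stop, 28 mm high). Axes as the chute's.
- chute_lip_end (a point): Point on the floor's centre line where lips and walls end, 60 mm up the slope from the stop. Below it: channel 52 mm wide, walls 24.5 mm high, on each a steel lip 3 mm thick reaching 7 mm inward, so a slot 38 mm wide is open above; the lips keep the puck from being lifted. A puck is clear once its centre is 17 mm uphill of this point. Axes as the chute's.
- chute_open (a point): Point on the floor's centre line in the middle of the open section, 110 mm up the slope from the stop. The open section has no walls or lips, only a floor strip 34 mm wide and 12 mm thick with over 35 mm of free space beneath, so fingers can go down on both sides of a puck. Axes as the chute's.
- chute_ball (a point): Centre of a spring-loaded steel ball (12 mm diameter) that stands 5 mm into the channel from its left wall, 52 mm up the slope from the stop, just uphill of the jammed puck. It resists the puck with a few newtons (4 to 8 N of push in all), then yields sideways as the puck is pushed past.
- tray: Shallow open steel tray, fixed, 180 mm (its x) x 140 mm (its y), 20 mm high, walls 4 mm, floor 4 mm thick. Origin: centre of its underside; z up. The puck already in it stands towards the -x end; the +x half is free.
- tray_puck: A puck of the same size already standing in the tray (a bystander). Origin: centre of its underside.
- queue_a: A puck of the same size waiting in the upper channel, against the uphill side of the gate blade (a bystander). Origin: centre of its underside.
- queue_b: A second waiting puck uphill of the first (a bystander). Origin: centre of its underside.
Mind the look-alikes: they are no part of the job. What is shaped like the puck but purple is not meant.

How it is judged:
By the outcome, as a careful person would: the job done as asked, in the order asked, and still so for the second after the job is handed in, with the robot touching nothing.
It also fails if it takes over 58 s, if anything falls off the work surface, if the arm or the gripper's body presses on something with over 40 N, if the wrist force passes 120 N, or if a joint passes its speed limit or range.

## Working session

There is one attempt and no reset: what is moved stays moved. The work goes in short steps, Python scripts to look and compute and a shell command to move; the robot and the scene stay as the last step left them, time stands still between calls to the robot, and variables do not carry over. Pictures are saved under pics/ and viewed, and the job is handed in when it is done.

```bash
ls; mkdir -p pics
python3 - <<'E'
from plant import *
import cv2,numpy as np,pickle
print(get_obs())
for n in ["scene","top","wrist"]:
    c=capture(n); pickle.dump(c,open(f"{n}0.pkl","wb"))
    cv2.imwrite(f"pics/{n}0.png",c["frame"][:,:,::-1])
    print(n,{k:v for k,v in c.items() if k not in("frame","z_map")})
E
```

```text
pics
{'time': 0.0, 'joint_positions': array([ 1.12802342e+00,  3.42698417e-01,  1.52504937e+00,  8.29914948e-06,
        1.27539770e+00, -1.45998577e-01]), 'dq': array([ 0.00071111,  0.00057612,  0.00085342, -0.00016315,  0.00109622,
        0.00027559]), 'tau': array([-1.63308538e-03, -4.31245422e+01, -2.44217527e+01,  7.16282590e-02,
        5.59974031e-02, -1.33285494e-04]), 'tool_pos': array([153.32221521, 501.6714469 , 226.04629192]), 'tcp_rot': array([ 2.99048352,  1.56924347, -2.01868221]), 'contact_force': array([-0.28944598, -0.94354668, -0.177412  ]), 'moment': array([ 0.03433856,  0.04738044, -0.00113692]), 'grip_width': 91.9874976829585}
scene {'vertical_fov': 54.655614259788, 'cx': 319.2035530680554, 'cy': 239.58151974739314, 'k1': -0.10864816234270519, 'xyz': array([1097.74314047, -377.1856471 ,  770.86562784]), 'rotation': array([-2.37113226, -0.01479496,  1.05515551])}
top {'vertical_fov': 55.28722251780462, 'cx': 322.27843622922205, 'cy': 233.13450510455527, 'k1': -0.0737664150351306, 'xyz': array([458.83569415, -53.20373127, 970.82715089]), 'rotation': array([-3.06661518, -0.02452518, -1.55525646])}
wrist {'vertical_fov': 68.09172047712394, 'cx': 323.0507001526795, 'cy': 242.26418512735896, 'k1': -0.0358392818485258, 'xyz': array([ 85.65507958, 523.51842014, 383.6290936 ]), 'rotation': array([2.87672210e+00, 1.86028854e-03, 1.27430782e+00])}
```

View pics/scene0.png

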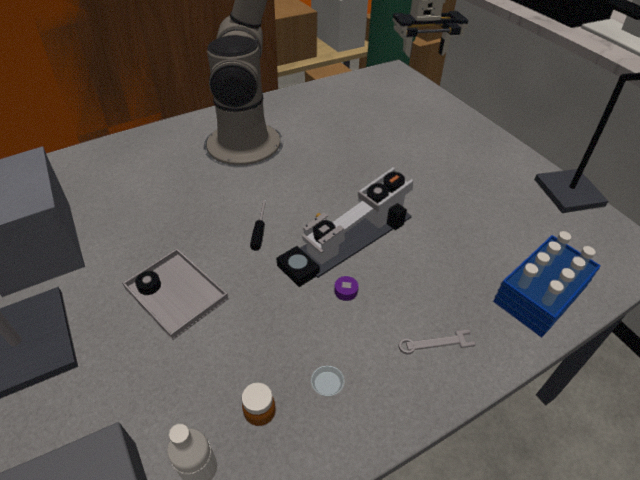

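View pics/top0.png

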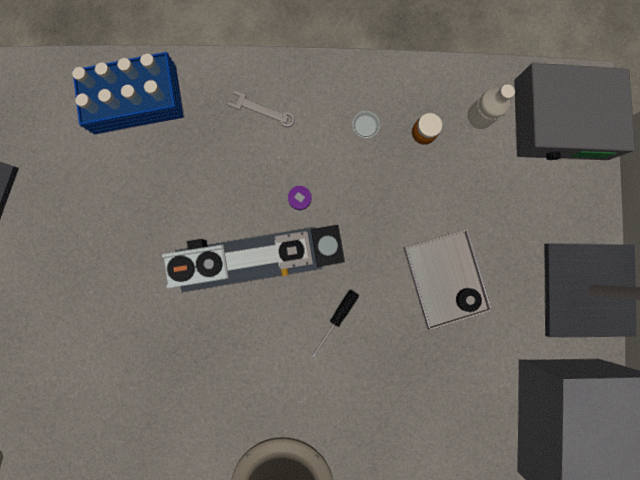

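View pics/wrist0.png

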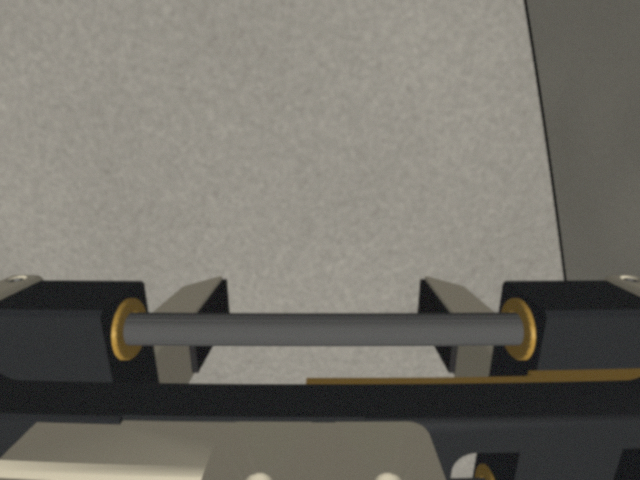

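The black disc at the lower end of the chute is at top (291,250). Things it could be taken for: queue_a (208,264), queue_b (181,268, copper specimen), tray_puck (469,299), the purple disc (300,197), and the clear dish/imaging lens (328,245). By the description I choose (291,250), and I'll check it in a crop.

```bash
cat > h.py <<'E'
import numpy as np,pickle,cv2
from scipy.spatial.transform import Rotation as Ro
def load(n): return pickle.load(open(n,"rb"))
def ray(c,u,v):
    h=c["frame"].shape[0]; f=h/2/np.tan(np.radians(c["vertical_fov"]/2))
    K=np.array([[f,0,c["cx"]],[0,f,c["cy"]],[0,0,1.]])
    p=cv2.undistortPoints(np.array([[[u,v]]],float),K,np.array([c["k1"],0,0,0,0.]))[0,0]
    return Ro.from_euler("xyz",c["rotation"]).apply([p[0],p[1],1.])
def plane(c,u,v,z):
    d=ray(c,u,v); o=np.asarray(c["xyz"]); return o+d*(z-o[2])/d[2]
def proj(c,P):
    h=c["frame"].shape[0]; f=h/2/np.tan(np.radians(c["vertical_fov"]/2))
    q=Ro.from_euler("xyz",c["rotation"]).inv().apply(np.asarray(P)-c["xyz"])
    x,y=q[0]/q[2],q[1]/q[2]; s=1+c["k1"]*(x*x+y*y); return f*x*s+c["cx"],f*y*s+c["cy"]
def depth(c,u,v):
    d=ray(c,u,v); z=c["z_map"][int(round(v)),int(round(u))]; return np.asarray(c["xyz"])+d*z
E
python3 - <<'E'
from h import *
for n,(a,b,x,y,k) in {"top":(150,215,360,300,3.8),"scene":(270,160,420,285,5)}.items():
    c=load(n+"0.pkl"); i=c["frame"][b:y,a:x,::-1]
    cv2.imwrite(f"pics/{n}_crop.png",cv2.resize(i,None,fx=k,fy=k,interpolation=cv2.INTER_CUBIC))
c=load("top0.pkl")
i=c["frame"][220:340,395:500,::-1]; cv2.imwrite("pics/tray_crop.png",cv2.resize(i,None,fx=5,fy=5,interpolation=cv2.INTER_CUBIC))
for u,v in [(291,250),(208,264),(181,268),(469,299),(250,258),(440,260),(328,245),(300,197),(380,180)]: print(u,v,depth(c,u,v).round(1))
E
```

```text
291 250 [492.2 -13.8  79.9]
208 264 [462.2 140.7 106.4]
181 268 [453.7 190.3 110.4]
469 299 [ 398.1 -382.4   27.2]
250 258 [475.5  66.6  71.1]
440 260 [ 478.7 -327.1    5.9]
328 245 [505.6 -87.3  29.6]
300 197 [605.3 -27.7  22.2]
380 180 [ 648.9 -198.3    1.2]
```

View pics/top_crop.png

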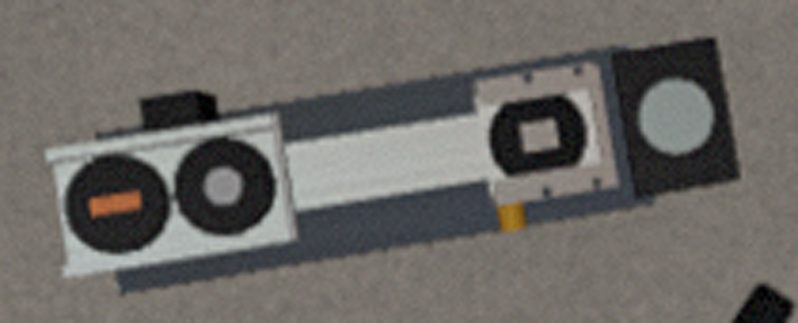

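View pics/scene_crop.png

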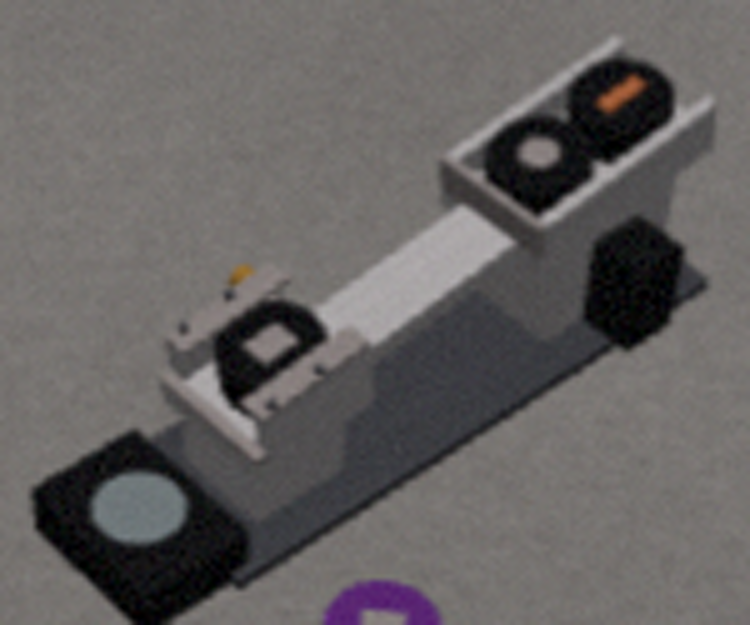

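View pics/tray_crop.png

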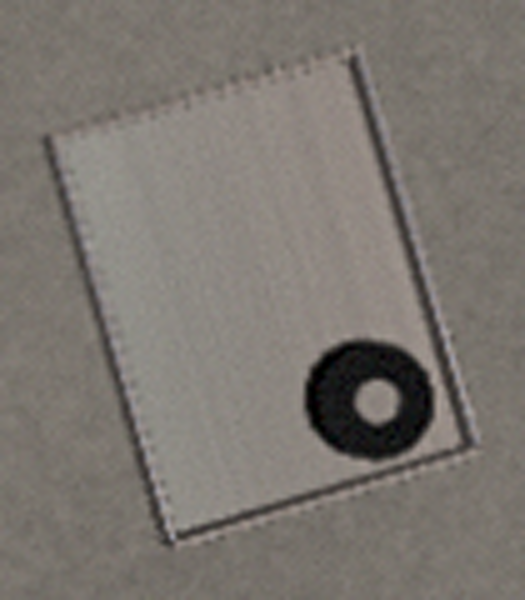

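The close crop confirms it: the black disc with a bright square specimen under the two lips, orange-cased ball on its left (crop 510,215), lens block downhill. Next, the chute and tray geometry.

Run:
```python
from h import *
c=load("top0.pkl")
im=c["frame"]; g=cv2.cvtColor(im,cv2.COLOR_RGB2GRAY)
a,b=262,222
i=im[b:b+60,a:a+60,::-1]; cv2.imwrite("pics/lip8.png",cv2.resize(i,None,fx=10,fy=10,interpolation=cv2.INTER_CUBIC))
s=load("scene0.pkl"); a,b=295,200
i=s["frame"][b:b+60,a:a+75,::-1]; cv2.imwrite("pics/lip8s.png",cv2.resize(i,None,fx=10,fy=10,interpolation=cv2.INTER_CUBIC))
# strip edges in columns 232..268
ga=g.astype(float)
L=[];U=[]
for u in range(232,270,2):
    col=ga[235:285,u]; d=np.diff(cv2.GaussianBlur(col[None],(5,1),1)[0])
    t=235+np.argmax(d)+.5; bb=235+np.argmin(d)+.5
    U.append((u,t));L.append((u,bb))
pu=np.polyfit(*np.array(U).T,1);pl=np.polyfit(*np.array(L).T,1)
print(U[:4],L[:4],pu,pl)
for u in (235,265):
    z=55+np.sin(np.radians(8))*(110 if u<250 else 70)
    z=depth(c,u,(np.polyval(pu,u)+np.polyval(pl,u))/2)[2]
    print(plane(c,u,np.polyval(pu,u),z).round(1),plane(c,u,np.polyval(pl,u),z).round(1))
# white specimen, black puck blobs by mask
m=(g<45).astype(np.uint8)
n,l,st,ce=cv2.connectedComponentsWithStats(m)
for k in range(1,n):
    if 200<st[k,4]<1500: print(st[k],ce[k].round(1))
```

```text
[(232, np.float64(251.5)), (234, np.float64(250.5)), (236, np.float64(250.5)), (238, np.float64(250.5))] [(232, np.float64(269.5)), (234, np.float64(269.5)), (236, np.float64(268.5)), (238, np.float64(268.5))] [-1.56140351e-01  2.87324561e+02] [-1.74561404e-01  3.10087719e+02]
[489.3  96.   73.6] [453.4  94.9  73.6]
[499.9  38.3  65.7] [464.6  37.5  65.7]
[  0 167  18  51 250] [  7.5 189.1]
[311 225  33  42 686] [326.7 245.3]
[279 240  25  21 308] [290.8 250.1]
[545 244   5  92 368] [546.9 290.3]
[196 251  26  25 387] [208.9 263.6]
[168 256  26  25 429] [180.5 268.2]
[456 289  25  23 378] [467.9 299.5]
[330 290  29  36 413] [344.1 307.5]
[518 419  44  61 860] [542.9 455.3]
[258 459  56  21 565] [285.8 470.8]
```

View pics/lip8.png

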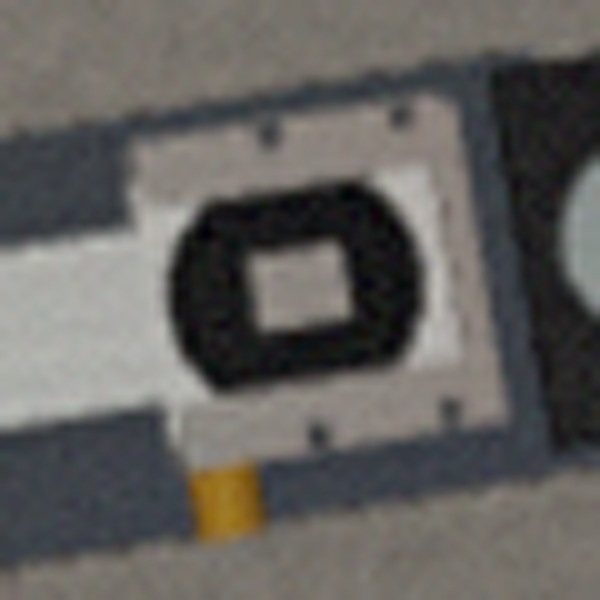

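View pics/lip8s.png

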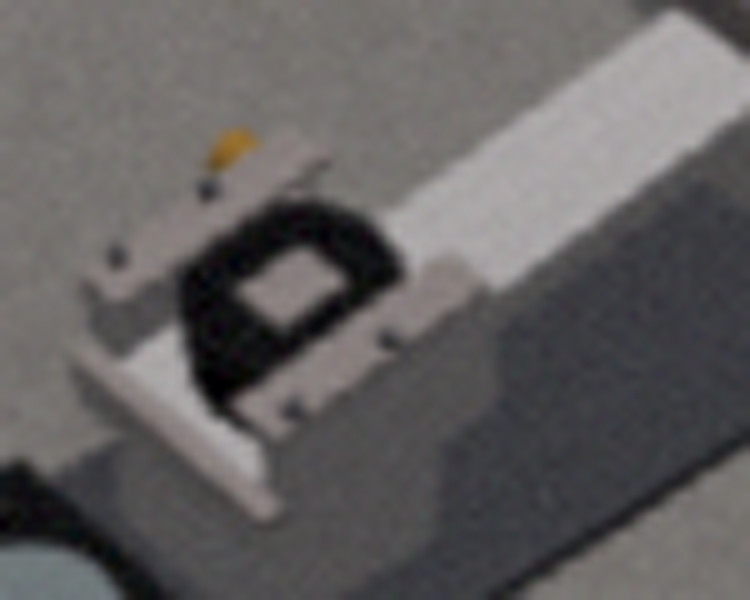

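Run:
```python
from h import *
c=load("top0.pkl")
S=np.sin(np.radians(8));C=np.cos(np.radians(8))
def ztop(s): return 55+s*S+22*C
qa=plane(c,208.9,263.6,ztop(190)); qb=plane(c,180.5,268.2,ztop(240)); p=plane(c,290.8,250.1,ztop(30))
print("puck top",p.round(1),"qa",qa.round(1),"qb",qb.round(1))
d=qb-p;print(np.degrees(np.arctan2(d[1],d[0])), np.hypot(d[0],d[1])/C, np.hypot(*(qa-p)[:2])/C)
a=plane(c,275.2,237.2,90);b=plane(c,280.4,268.6,90);print("lip uphill end",a.round(1),b.round(1),(a+b)/2, np.linalg.norm(a-b))
# lens block downhill/uphill edge (top z 28)
for u,v in [(312,229),(317,268)]: print("block",plane(c,u,v,28).round(1))
# ledge inner edge
print("ledge",plane(c,262+43.5,222+16.7,60).round(1),plane(c,262+46.5,222+36.5,60).round(1))
s=load("scene0.pkl")
print("ledge top uphill edge scene", plane(s,295+12.2,200+36.2,60).round(1),plane(s,295+26,200+48.5,60).round(1))
print("ledge front ends scene", plane(s,295+7.3,200+35.5,60).round(1),plane(s,295+27,200+51.5,60).round(1))
print("lip scene uphill outer right", plane(s,295+48.5,200+28,90).round(1))
for n,u,v in [("tl",404,247),("tr",466.5,231.5),("br",489.5,309),("bl",429.5,328)]:
    print(n,plane(c,u,v,20).round(1))
print("traypuck",plane(c,467.9,299.5,26).round(1))
```

```text
puck top [492.  -13.4  81. ] qa [463.  139.7 103.2] qb [453.3 191.3 110.2]
100.68370678029818 210.37674459472154 157.3507061339123
lip uphill end [515.9  16.7  90. ] [455.9   5.4  90. ] [485.89761825  11.01889391  90.        ] 61.12697183698878
block [538.2 -53.9  28. ]
block [458.1 -65.5  28. ]
ledge [515.9 -41.2  60. ] [476.7 -47.9  60. ]
ledge top uphill edge scene [481.4 -45.4  60. ] [527.1 -37.3  60. ]
ledge front ends scene [474.5 -53.6  60. ] [535.5 -39.7  60. ]
lip scene uphill outer right [522.8  18.8  90. ]
tl [ 504.5 -246.8   20. ]
tr [ 539.4 -380.3   20. ]
br [ 377.  -429.1   20. ]
bl [ 337.  -301.1   20. ]
traypuck [ 397.  -380.5   26. ]
```

```bash
cat >> h.py <<'E'
th=np.radians(8);S=np.sin(th);C=np.cos(th);ya=np.radians(100.7)
e=np.array([np.cos(ya),np.sin(ya),0]);yl=np.array([-np.sin(ya),np.cos(ya),0]);es=e*C+[0,0,S];nn=np.cross(es,yl);
stop=np.array([497.6,-43.4,55])
def ch(s,h,y=0): return stop+s*es+h*nn+y*yl
def inch(P): d=np.asarray(P)-stop; return np.array([d@es,d@nn,d@yl])
def Rt(xa,za): return np.column_stack([xa,np.cross(za,xa),za])
def delta(o,P,Rg):
    R=Ro.from_euler("xyz",o["tcp_rot"]); t=R.inv().apply(np.asarray(P)-o["tool_pos"])/10
    w=(R.inv()*Ro.from_matrix(Rg)).as_rotvec(); return t.round(2),w.round(3)
E
python3 - <<'E'
from plant import *
from h import *
o=get_obs();print(Ro.from_euler("xyz",o["tcp_rot"]).as_matrix().round(3),nn)
P=ch(-26,8)+[0,0,100]
for sg in (1,-1): print(P.round(1),delta(o,P,Rt(-nn,sg*es)))
for sg in (1,-1): print("grasp",delta(o,P,Rt(-nn,sg*yl)))
E
```

```text
[[-0.    -0.956  0.292]
 [-0.001  0.292  0.956]
 [-1.     0.    -0.001]] [ 0.0258398  -0.13675327  0.99026807]
[502.6 -69.8 159.3] (array([  6.73, -50.11, -44.44]), array([-0.483, -0.138,  0.033]))
[502.6 -69.8 159.3] (array([  6.73, -50.11, -44.44]), array([2.652, 0.045, 0.187]))
grasp (array([  6.73, -50.11, -44.44]), array([-2.05 , -0.144, -0.088]))
grasp (array([  6.73, -50.11, -44.44]), array([ 1.085, -0.077,  0.126]))
```

```bash
python3 -m creep '[{"tx":0,"ty":-50.1,"tz":-44.4,"wx":-0.48,"wy":-0.138,"wz":0.033,"gripper":1},{"tx":0,"ty":-50.1,"tz":-44.4,"wx":-0.48,"wy":-0.138,"wz":0.033,"gripper":1},{"tx":0,"ty":-50.1,"tz":-44.4,"wx":-0.48,"wy":-0.138,"wz":0.033,"gripper":1},{"tx":0,"ty":-50.1,"tz":-44.4,"wx":-0.48,"wy":-0.138,"wz":0.033,"gripper":1},{"tx":0,"ty":-50.1,"tz":-44.4,"wx":-0.48,"wy":-0.138,"wz":0.033,"gripper":1},{"tx":0,"ty":-50.1,"tz":-44.4,"wx":-0.48,"wy":-0.138,"wz":0.033,"gripper":1},{"tx":0,"ty":-50.1,"tz":-44.4,"wx":-0.48,"wy":-0.138,"wz":0.033,"gripper":1},{"tx":0,"ty":-50.1,"tz":-44.4,"wx":-0.48,"wy":-0.138,"wz":0.033,"gripper":1}]'
cat > d.py <<'E'
from plant import *
from h import *
import sys
# usage: d.py p|g s h y [up]
def rep(kind,s,h,y,up=0,sg=1):
    o=get_obs(); R=Rt(-nn,es*sg) if kind=="p" else Rt(-nn,yl*sg)
    print("t",round(o["time"],2),"now s,h,y",inch(o["tool_pos"]).round(1),"F",o["contact_force"].round(1),"w",round(o["grip_width"],1),"q",o["joint_positions"].round(2)); print(delta(o,ch(s,h,y)+[0,0,up],R))
a=sys.argv; rep(a[1],*map(float,a[2:]))
E
python3 d.py p -26 8 0 100
```

```text
time: 0.82
tool_pos: [306.3, 253.2, 227.0]
tcp_rot: [-0.008, 1.43, 1.747]
contact_force: [0.8, -0.0, 0.8]
grip_width: 43.4
t 0.82 now s,h,y [347.7 124.9 132.9] F [ 0.8 -0.   0.8] w 43.4 q [ 0.38  0.07  1.89  0.15  1.16 -1.43]
(array([  1.76, -13.35, -35.95]), array([-0.002,  0.001,  0.001]))
```

```bash
python3 -m creep '[{"tx":1.8,"ty":-13.4,"tz":-36.0,"gripper":1},{"tx":1.8,"ty":-13.4,"tz":-36.0,"gripper":1},{"tx":1.8,"ty":-13.4,"tz":-36.0,"gripper":1},{"tx":1.8,"ty":-13.4,"tz":-36.0,"gripper":1},{"tx":1.8,"ty":-13.4,"tz":-36.0,"gripper":1},{"tx":1.8,"ty":-13.4,"tz":-36.0,"gripper":1},{"tx":1.8,"ty":-13.4,"tz":-36.0,"gripper":1},{"tx":1.8,"ty":-13.4,"tz":-36.0,"gripper":1}]'
python3 d.py p -26 8 0 100
```

```text
t 0.82 now s,h,y [347.7 124.9 132.9] F [ 0.8 -0.   0.8] w 43.4 q [ 0.38  0.07  1.89  0.15  1.16 -1.43]
(array([  1.76, -13.35, -35.95]), array([-0.002,  0.001,  0.001]))validation failed for argument at $[0]...
```

```bash
python3 -m creep '[{"tx":1.8,"ty":-13.4,"tz":-36.0,"wx":0,"wy":0,"wz":0,"gripper":1},{"tx":1.8,"ty":-13.4,"tz":-36.0,"wx":0,"wy":0,"wz":0,"gripper":1},{"tx":1.8,"ty":-13.4,"tz":-36.0,"wx":0,"wy":0,"wz":0,"gripper":1},{"tx":1.8,"ty":-13.4,"tz":-36.0,"wx":0,"wy":0,"wz":0,"gripper":1},{"tx":1.8,"ty":-13.4,"tz":-36.0,"wx":0,"wy":0,"wz":0,"gripper":1},{"tx":1.8,"ty":-13.4,"tz":-36.0,"wx":0,"wy":0,"wz":0,"gripper":1},{"tx":1.8,"ty":-13.4,"tz":-36.0,"wx":0,"wy":0,"wz":0,"gripper":1},{"tx":1.8,"ty":-13.4,"tz":-36.0,"wx":0,"wy":0,"wz":0,"gripper":1}]'
python3 d.py p -26 8 0 100
```

```text
time: 1.48
tool_pos: [477.0, -27.5, 167.4]
tcp_rot: [-0.005, 1.43, 1.75]
contact_force: [1.2, 0.8, 1.1]
grip_width: 0.5
t 1.48 now s,h,y [ 34.9 108.6  17.3] F [1.2 0.8 1.1] w 0.5 q [-0.3   0.34  1.71  0.14  1.16 -2.12]
(array([ 0.15, -1.74, -4.7 ]), array([-0.003,  0.001,  0.001]))
```

```bash
python3 -m creep '[{"tx":0,"ty":-1.7,"tz":-4.0,"wx":0,"wy":0,"wz":0,"gripper":1},{"tx":2.0,"ty":-1.7,"tz":-4.7,"wx":0,"wy":0,"wz":0,"gripper":1},{"tx":4.0,"ty":-1.7,"tz":-4.7,"wx":0,"wy":0,"wz":0,"gripper":1},{"tx":4.0,"ty":-1.7,"tz":-4.7,"wx":0,"wy":0,"wz":0,"gripper":1},{"tx":4.0,"ty":-1.7,"tz":-4.7,"wx":0,"wy":0,"wz":0,"gripper":1}]'
python3 d.py p -26 8 0
python3 - <<'E'
from plant import *
from h import *
for n in ("top","scene","wrist"):
    c=capture(n); pickle.dump(c,open(f"{n}1.pkl","wb"))
    i=c["frame"][:,:,::-1]
    if n=="top": i=cv2.resize(i[190:310,230:390],None,fx=5,fy=5)
    if n=="scene": i=cv2.resize(i[130:280,240:440],None,fx=4,fy=4)
    cv2.imwrite(f"pics/{n}1.png",i)
E
```

```text
time: 1.9
tool_pos: [499.8, -62.2, 121.0]
tcp_rot: [0.013, 1.428, 1.767]
contact_force: [0.7, -0.3, 0.2]
grip_width: 0.3
t 1.9 now s,h,y [-9.5 68.   1.3] F [ 0.7 -0.3  0.2] w 0.3 q [-0.35  0.45  1.69  0.14  1.08 -2.18]
(array([ 6.  , -0.14, -1.66]), array([-0.003,  0.003, -0.001]))
```

View pics/scene1.png

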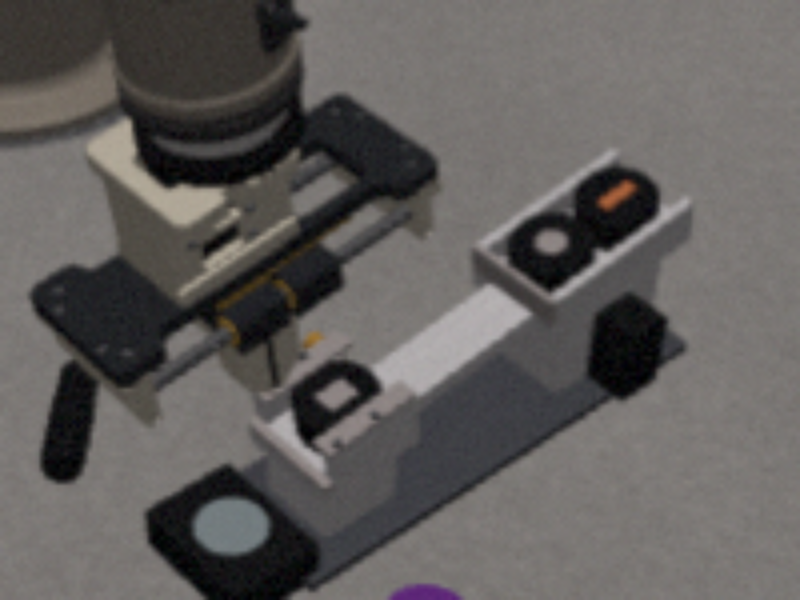

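View pics/wrist1.png

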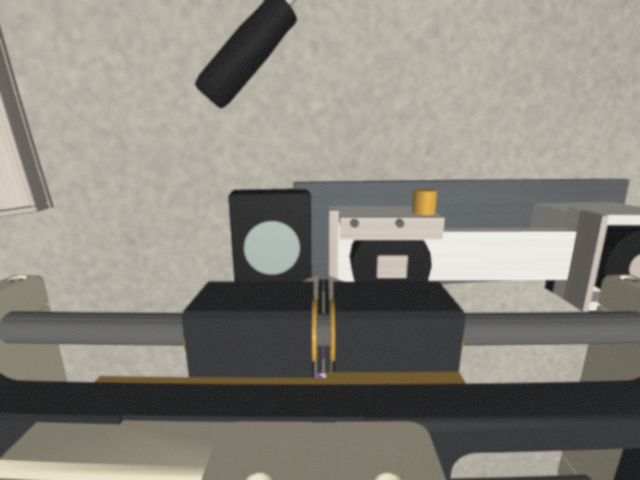

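```bash
python3 -m creep '[{"tx":0,"ty":-0.1,"tz":-1.7,"wx":0,"wy":0,"wz":0,"gripper":1},{"tx":2.0,"ty":-0.1,"tz":-1.7,"wx":0,"wy":0,"wz":0,"gripper":1},{"tx":4.0,"ty":-0.1,"tz":-1.7,"wx":0,"wy":0,"wz":0,"gripper":1},{"tx":5.0,"ty":-0.1,"tz":-1.7,"wx":0,"wy":0,"wz":0,"gripper":1},{"tx":5.8,"ty":-0.1,"tz":-1.7,"wx":0,"wy":0,"wz":0,"gripper":1},{"tx":5.8,"ty":-0.1,"tz":-1.7,"wx":0,"wy":0,"wz":0,"gripper":1},{"tx":5.8,"ty":-0.1,"tz":-1.7,"wx":0,"wy":0,"wz":0,"gripper":1}]'
python3 d.py p -10 9 0
python3 - <<'E'
from plant import *
from h import *
for n in ("top","scene","wrist"):
    c=capture(n); pickle.dump(c,open(f"{n}2.pkl","wb"))
    i=c["frame"][:,:,::-1]
    print(n,proj(c,get_obs()["tool_pos"]))
    if n=="top": i=cv2.resize(i[190:310,230:390],None,fx=5,fy=5)
    if n=="scene": i=cv2.resize(i[190:280,260:380],None,fx=6.6,fy=6.6)
    cv2.imwrite(f"pics/{n}2.png",i)
E
```

```text
time: 2.63
tool_pos: [503.7, -70.8, 62.5]
tcp_rot: [-0.011, 1.431, 1.745]
contact_force: [-0.0, 0.8, -0.3]
grip_width: 0.4
t 2.63 now s,h,y [-26.7  11.3  -0.9] F [-0.   0.8 -0.3] w 0.4 q [-0.37  0.54  1.74  0.15  0.95 -2.21]
(array([0.24, 0.1 , 1.67]), array([-0.002,  0.001,  0.002]))
top (np.float64(320.3563482114014), np.float64(244.88747406200227))
scene (np.float64(301.5862730695686), np.float64(246.16012205930122))
wrist (np.float64(321.00912001287014), np.float64(298.48329067028294))
```

View pics/scene2.png

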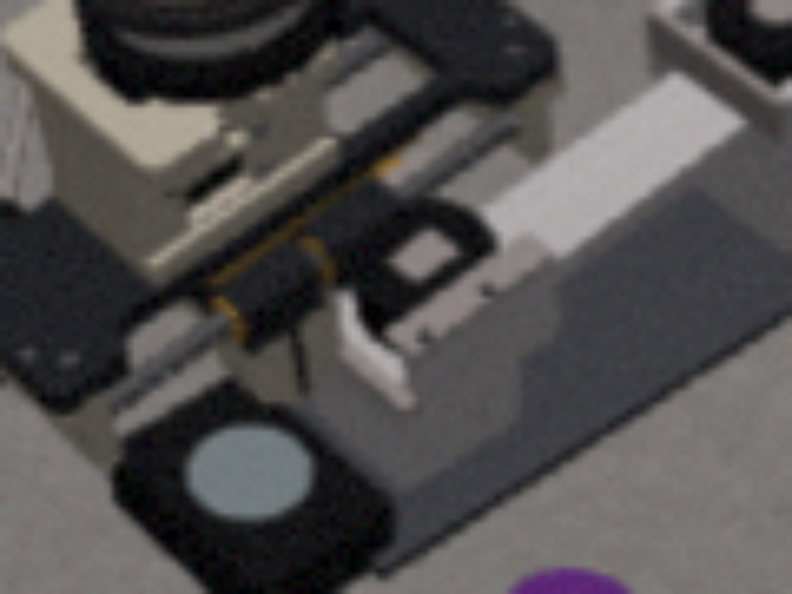

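View pics/top2.png

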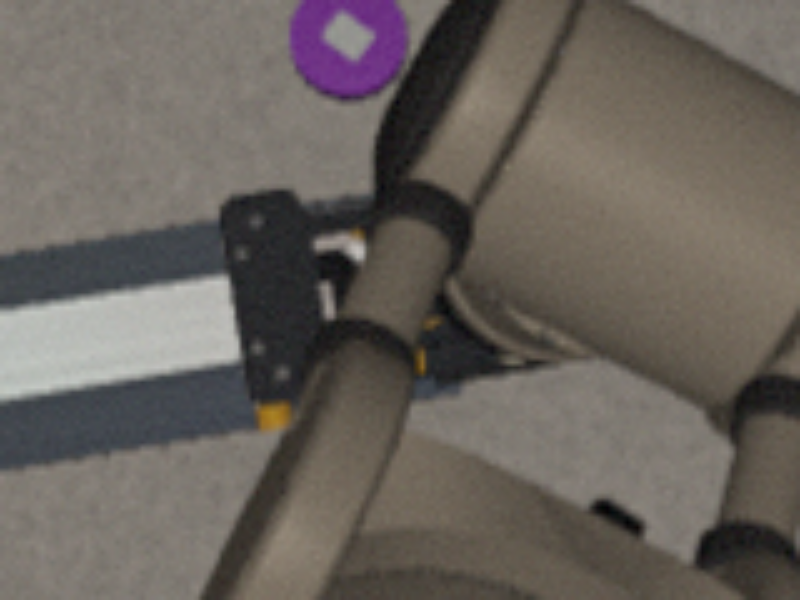

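Scene2 shows the shut fingertips (crop ~(300,385)) just in front of the ledge, centred on it. Now I push gently and watch the force.

```bash
python3 -m creep '[{"tx":0.1,"ty":0.1,"tz":0.5,"wx":0,"wy":0,"wz":0,"gripper":1},{"tx":0.1,"ty":0.1,"tz":1.0,"wx":0,"wy":0,"wz":0,"gripper":1},{"tx":0.1,"ty":0.1,"tz":1.4,"wx":0,"wy":0,"wz":0,"gripper":1},{"tx":0.1,"ty":0.1,"tz":1.7,"wx":0,"wy":0,"wz":0,"gripper":1},{"tx":0.1,"ty":0.1,"tz":2.0,"wx":0,"wy":0,"wz":0,"gripper":1},{"tx":0.1,"ty":0.1,"tz":2.3,"wx":0,"wy":0,"wz":0,"gripper":1}]'
python3 d.py p 56 10 0
```

```text
time: 3.28
tool_pos: [498.2, -48.3, 64.3]
tcp_rot: [-0.009, 1.431, 1.747]
contact_force: [0.1, -1.8, -0.0]
grip_width: 0.4
t 3.28 now s,h,y [-3.6  9.9  0.3] F [ 0.1 -1.8 -0. ] w 0.4 q [-0.33  0.52  1.76  0.15  0.93 -2.18]
(array([-0.01, -0.01,  5.96]), array([-0.002,  0.001,  0.002]))
```

```bash
python3 -m creep '[{"tx":0,"ty":0,"tz":0.3,"wx":0,"wy":0,"wz":0,"gripper":1},{"tx":0,"ty":0,"tz":0.6,"wx":0,"wy":0,"wz":0,"gripper":1},{"tx":0,"ty":0,"tz":0.9,"wx":0,"wy":0,"wz":0,"gripper":1},{"tx":0,"ty":0,"tz":1.2,"wx":0,"wy":0,"wz":0,"gripper":1}]'
python3 d.py p 56 10 0
python3 -m creep '[{"tx":0,"ty":0,"tz":0.3,"wx":0,"wy":0,"wz":0,"gripper":1},{"tx":0,"ty":0,"tz":0.6,"wx":0,"wy":0,"wz":0,"gripper":1},{"tx":0,"ty":0,"tz":0.9,"wx":0,"wy":0,"wz":0,"gripper":1},{"tx":0,"ty":0,"tz":1.2,"wx":0,"wy":0,"wz":0,"gripper":1}]'
python3 d.py p 56 10 0
python3 - <<'E'
from plant import *
from h import *
for n in ("scene",):
    c=capture(n)
    i=c["frame"][:,:,::-1]
    print(n,proj(c,get_obs()["tool_pos"]))
    if n=="scene": i=cv2.resize(i[190:280,260:380],None,fx=6.6,fy=6.6)
    cv2.imwrite(f"pics/{n}3.png",i)
E
```

```text
time: 3.62
tool_pos: [497.9, -38.0, 66.6]
tcp_rot: [-0.036, 1.433, 1.719]
contact_force: [3.7, -5.4, 1.4]
grip_width: 0.4
t 3.62 now s,h,y [ 6.8 10.7 -1.3] F [ 3.7 -5.4  1.4] w 0.4 q [-0.31  0.51  1.77  0.15  0.93 -2.16]
(array([0.06, 0.14, 4.92]), array([-0.003, -0.002,  0.005]))
time: 3.95
tool_pos: [495.1, -26.3, 68.1]
tcp_rot: [-0.027, 1.433, 1.728]
contact_force: [1.4, -5.7, 0.9]
grip_width: 0.5
t 3.95 now s,h,y [18.9 10.6 -0.8] F [ 1.4 -5.7  0.9] w 0.5 q [-0.29  0.5   1.78  0.16  0.92 -2.14]
(array([0.05, 0.09, 3.71]), array([-0.003, -0.002,  0.004]))
scene (np.float64(318.2970303625832), np.float64(234.24336865542944))
```

View pics/scene3.png

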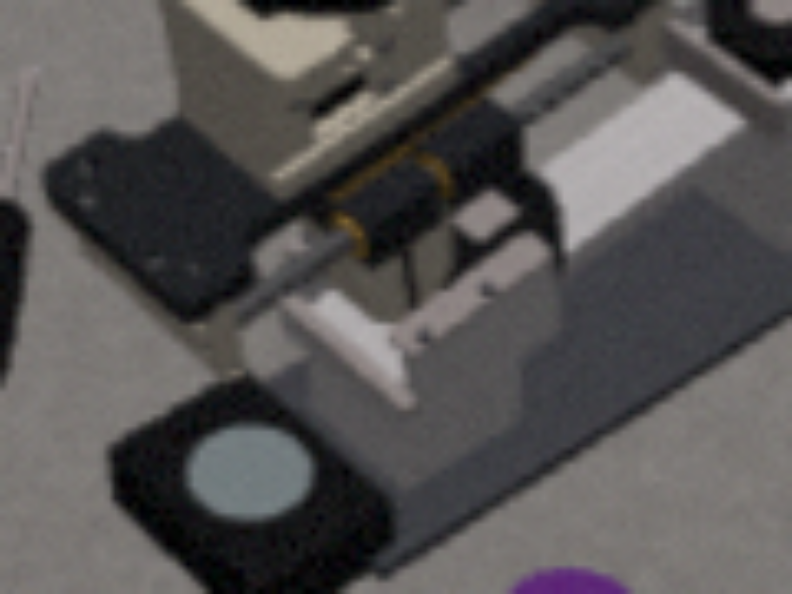

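The puck has moved uphill and sticks out past the lips (crop ~(555,225)). The push is about 6 N. I keep going.

```bash
python3 -m creep '[{"tx":0,"ty":0.1,"tz":0.4,"wx":0,"wy":0,"wz":0,"gripper":1},{"tx":0,"ty":0.1,"tz":0.8,"wx":0,"wy":0,"wz":0,"gripper":1},{"tx":0,"ty":0.1,"tz":1.2,"wx":0,"wy":0,"wz":0,"gripper":1},{"tx":0,"ty":0.1,"tz":1.6,"wx":0,"wy":0,"wz":0,"gripper":1},{"tx":0,"ty":0.1,"tz":2.0,"wx":0,"wy":0,"wz":0,"gripper":1},{"tx":0,"ty":0.1,"tz":2.4,"wx":0,"wy":0,"wz":0,"gripper":1},{"tx":0,"ty":0.1,"tz":2.7,"wx":0,"wy":0,"wz":0,"gripper":1},{"tx":0,"ty":0.1,"tz":3.0,"wx":0,"wy":0,"wz":0,"gripper":1}]'
python3 d.py p 56 10 0
python3 - <<'E'
from plant import *
from h import *
for n in ("scene",):
    c=capture(n)
    i=c["frame"][:,:,::-1]
    if n=="scene": i=cv2.resize(i[170:270,280:410],None,fx=6,fy=6)
    cv2.imwrite(f"pics/{n}4.png",i)
E
```

```text
time: 4.67
tool_pos: [487.8, 3.9, 72.2]
tcp_rot: [-0.014, 1.431, 1.741]
contact_force: [1.0, -4.8, 5.2]
grip_width: 0.1
t 4.67 now s,h,y [50.2 10.3  0.9] F [ 1.  -4.8  5.2] w 0.1 q [-0.23  0.48  1.8   0.16  0.92 -2.09]
(array([ 0.03, -0.09,  0.58]), array([-0.002,  0.   ,  0.002]))
```

View pics/scene4.png

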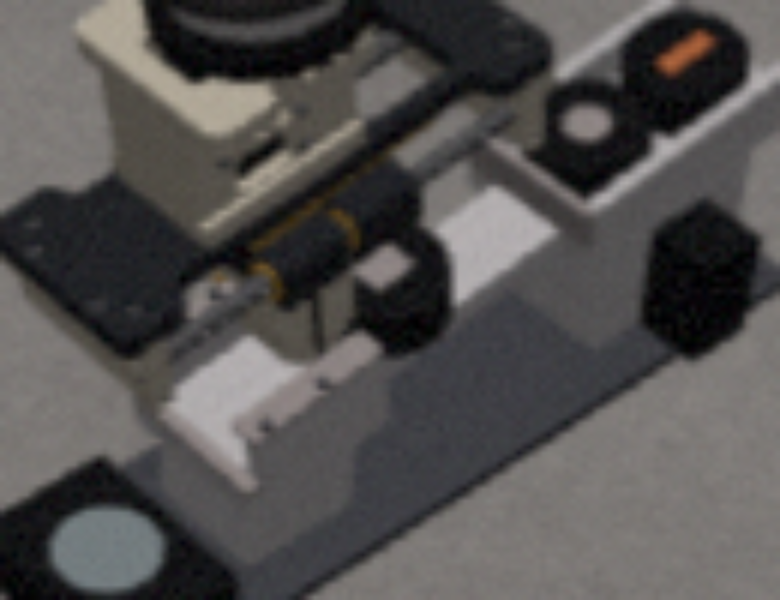

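```bash
python3 -m creep '[{"tx":0,"ty":-0.1,"tz":0.3,"wx":0,"wy":0,"wz":0,"gripper":1},{"tx":0,"ty":-0.1,"tz":0.6,"wx":0,"wy":0,"wz":0,"gripper":1},{"tx":0,"ty":-0.1,"tz":0.6,"wx":0,"wy":0,"wz":0,"gripper":1},{"tx":0,"ty":-0.1,"tz":0.2,"wx":0,"wy":0,"wz":0,"gripper":1},{"tx":0,"ty":-0.1,"tz":-0.4,"wx":0,"wy":0,"wz":0,"gripper":1},{"tx":-2.0,"ty":-0.1,"tz":-0.8,"wx":0,"wy":0,"wz":0,"gripper":1},{"tx":-5.0,"ty":-0.1,"tz":-0.8,"wx":0,"wy":0,"wz":0,"gripper":1},{"tx":-9.0,"ty":-0.1,"tz":-0.8,"wx":0,"wy":0,"wz":0,"gripper":1}]'
python3 d.py p 98 100 0
python3 d.py g 98 100 0;python3 d.py g 98 100 0 0 -1
```

```text
time: 5.38
tool_pos: [489.7, -15.8, 158.0]
tcp_rot: [0.045, 1.426, 1.799]
contact_force: [1.1, -0.6, -0.6]
grip_width: 0.4
t 5.38 now s,h,y [42.7 98.   2.7] F [ 1.1 -0.6 -0.6] w 0.4 q [-0.27  0.38  1.69  0.14  1.15 -2.09]
(array([-0.17, -0.24,  5.53]), array([-0.004,  0.005, -0.006]))
t 5.38 now s,h,y [42.7 98.   2.7] F [ 1.1 -0.6 -0.6] w 0.4 q [-0.27  0.38  1.69  0.14  1.15 -2.09]
(array([-0.17, -0.24,  5.53]), array([-1.575e+00,  9.000e-03, -1.000e-03]))
t 5.38 now s,h,y [42.7 98.   2.7] F [ 1.1 -0.6 -0.6] w 0.4 q [-0.27  0.38  1.69  0.14  1.15 -2.09]
(array([-0.17, -0.24,  5.53]), array([ 1.567e+00, -1.000e-03, -9.000e-03]))
```

```bash
python3 -m creep '[{"tx":-1,"ty":-0.2,"tz":5.5,"wx":0.8,"wy":0,"wz":-0.005,"gripper":-1},{"tx":-1,"ty":-0.2,"tz":5.5,"wx":0.8,"wy":0,"wz":-0.005,"gripper":-1},{"tx":-1,"ty":-0.2,"tz":5.5,"wx":0.8,"wy":0,"wz":-0.005,"gripper":-1},{"tx":-1,"ty":-0.2,"tz":5.5,"wx":0.8,"wy":0,"wz":-0.005,"gripper":-1},{"tx":-1,"ty":-0.2,"tz":5.5,"wx":0.8,"wy":0,"wz":-0.005,"gripper":-1},{"tx":-1,"ty":-0.2,"tz":5.5,"wx":0.8,"wy":0,"wz":-0.005,"gripper":-1},{"tx":-1,"ty":-0.2,"tz":5.5,"wx":0.8,"wy":0,"wz":-0.005,"gripper":-1},{"tx":-1,"ty":-0.2,"tz":5.5,"wx":0.8,"wy":0,"wz":-0.005,"gripper":-1}]'
python3 d.py g 98 110 0 0 -1
```

```text
time: 6.05
tool_pos: [483.6, 36.5, 176.6]
tcp_rot: [0.778, 1.431, 1.731]
contact_force: [0.7, -0.9, 0.3]
grip_width: 49.3
t 6.05 now s,h,y [ 97.2 109.2  -1.1] F [ 0.7 -0.9  0.3] w 49.3 q [-0.17  0.33  1.7   0.14  1.16 -1.18]
(array([-0.08,  0.13, -0.02]), array([0.766, 0.004, 0.001]))
```

```bash
python3 -m creep '[{"tx":-0.1,"ty":0.1,"tz":0,"wx":0.766,"wy":0.003,"wz":0,"gripper":-1},{"tx":-0.1,"ty":0.1,"tz":0,"wx":0.766,"wy":0.003,"wz":0,"gripper":-1},{"tx":-0.1,"ty":0.1,"tz":0,"wx":0.766,"wy":0.003,"wz":0,"gripper":-1},{"tx":-0.1,"ty":0.1,"tz":0,"wx":0.766,"wy":0.003,"wz":0,"gripper":-1},{"tx":-0.1,"ty":0.1,"tz":0,"wx":0.766,"wy":0.003,"wz":0,"gripper":-1},{"tx":-0.1,"ty":0.1,"tz":0,"wx":0.766,"wy":0.003,"wz":0,"gripper":-1},{"tx":-0.1,"ty":0.1,"tz":0,"wx":0.766,"wy":0.003,"wz":0,"gripper":-1},{"tx":-0.1,"ty":0.1,"tz":0,"wx":0.766,"wy":0.003,"wz":0,"gripper":-1}]'
python3 d.py g 98 110 0 0 -1
python3 - <<'E'
from plant import *
from h import *
for n in ("top","scene","wrist"):
    c=capture(n); pickle.dump(c,open(f"{n}5.pkl","wb"))
    i=c["frame"][:,:,::-1]
    print(n,proj(c,get_obs()["tool_pos"]))
    if n=="top": i=cv2.resize(i[190:310,180:340],None,fx=5,fy=5)
    if n=="scene": i=cv2.resize(i[170:270,280:410],None,fx=6,fy=6)
    cv2.imwrite(f"pics/{n}5.png",i)
E
```

```text
time: 6.72
tool_pos: [483.2, 36.8, 178.0]
tcp_rot: [1.551, 1.433, 1.743]
contact_force: [0.0, -0.5, -0.2]
grip_width: 91.7
t 6.72 now s,h,y [ 97.8 110.5  -0.7] F [ 0.  -0.5 -0.2] w 91.7 q [-0.17  0.33  1.7   0.14  1.17 -0.42]
(array([ 0.05,  0.02, -0.07]), array([0.006, 0.002, 0.001]))
top (np.float64(259.14287429268984), np.float64(252.5272076880567))
scene (np.float64(343.04589367592484), np.float64(182.03606304753094))
wrist (np.float64(323.76687788020314), np.float64(299.78732844300794))
```

View pics/scene5.png

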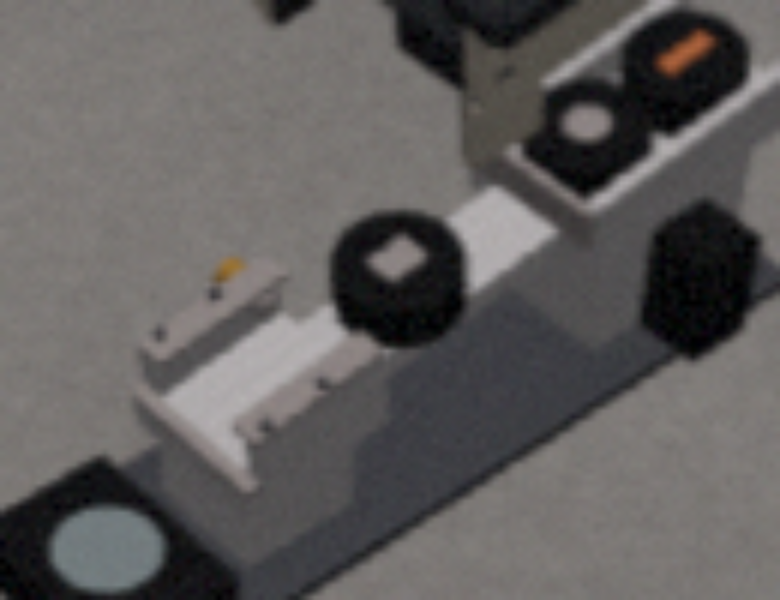

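View pics/wrist5.png

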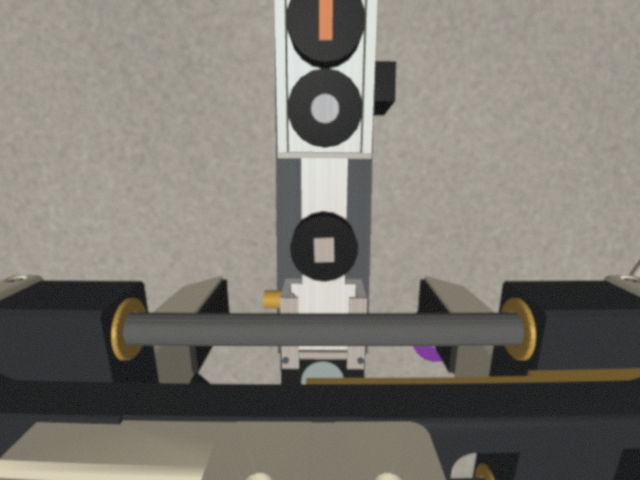

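View pics/top5.png

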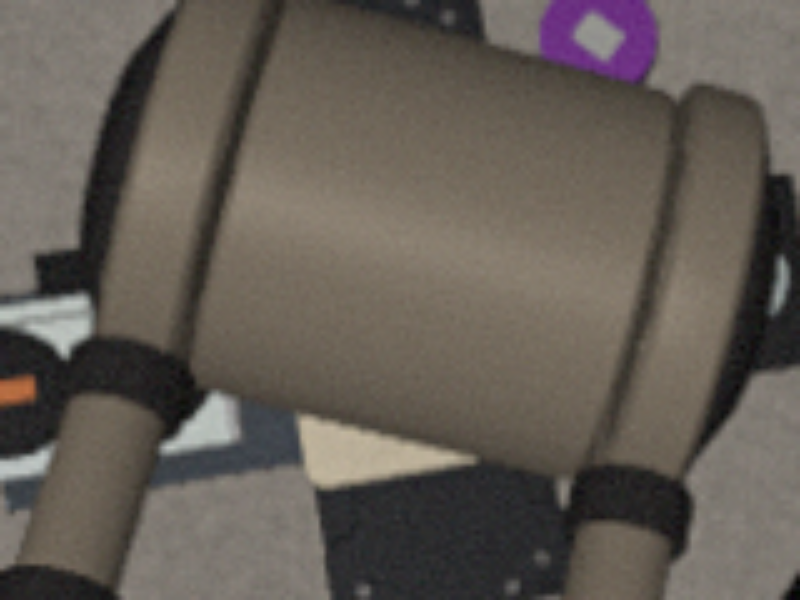

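The puck lies flat and centred on the open strip (wrist (324,246), scene crop (399,270)), lips clear behind it. I'll measure its centre.

Run:
```python
from h import *
w=load("wrist5.pkl");s=load("scene5.pkl")
g=cv2.cvtColor(w["frame"],cv2.COLOR_RGB2GRAY)
m=(g<70).astype(np.uint8)[205:285,285:365]
n,l,st,ce=cv2.connectedComponentsWithStats(m)
k=1+np.argmax(st[1:,4]);print(st[k],ce[k])
ct,_=cv2.findContours((l==k).astype(np.uint8),cv2.RETR_EXTERNAL,cv2.CHAIN_APPROX_NONE)
print(cv2.minEnclosingCircle(ct[0]))
def onface(c,u,v,h):
    d=ray(c,u,v);o=np.asarray(c["xyz"]); t=((stop+h*nn-o)@nn)/(d@nn); return inch(o+t*d)
# top face outline: left,right,top extremes in wrist, at h=22
x,y,ww,hh=st[k][:4]; x+=285;y+=205
print("wrist L,R,T,B",[onface(w,a,b,22).round(1) for a,b in [(x,ce[k][1]+205),(x+ww,ce[k][1]+205),(324,y),(324,y+hh)]])
print("spec", onface(w,323.5,249,22).round(1), depth(w,324,225).round(1), inch(depth(w,324,225)).round(1))
print("scene face", onface(s,280+399/6,170+259/6,22).round(1))
print("strip wrist", onface(w,301,190,0).round(1),onface(w,348,190,0).round(1),"lip ends",onface(w,281,284,27.5).round(1),onface(w,367,284,27.5).round(1))
print("gate blade near face top", onface(w,324,157,20).round(1))
```

```text
[   5    7   68   68 3069] [38.63115021 40.59986966]
((38.53592300415039, 41.502933502197266), 34.78908157348633)
wrist L,R,T,B [array([99.5, 22. , 23.1]), array([ 99.8,  22. , -25.8]), array([124.2,  22. ,  -1.2]), array([73.2, 22. , -1.5])]
spec [97.1 22.  -1. ] [478.3  65.4  90.8] [114.4  20.1  -1.2]
scene face [96.3 22.  -6.6]
strip wrist [136.8   0.   16.1] [137.    0.  -19.2] lip ends [72.1 27.5 29.7] [ 72.4  27.5 -32.7]
gate blade near face top [161.7  20.   -0.9]
```

```bash
python3 d.py g 98.5 3.5 -1.2 0 -1; python3 -m creep '[{"tx":2.5,"ty":0.1,"tz":0.05,"wx":0.006,"wy":0.002,"wz":0,"gripper":-1},{"tx":5,"ty":0.1,"tz":0.05,"wx":0.006,"wy":0.002,"wz":0,"gripper":-1},{"tx":7.5,"ty":0.1,"tz":0.05,"wx":0.006,"wy":0.002,"wz":0,"gripper":-1},{"tx":9.0,"ty":0.1,"tz":0.05,"wx":0.006,"wy":0.002,"wz":0,"gripper":-1},{"tx":10.2,"ty":0.1,"tz":0.05,"wx":0.006,"wy":0.002,"wz":0,"gripper":-1},{"tx":10.7,"ty":0.1,"tz":0.05,"wx":0.006,"wy":0.002,"wz":0,"gripper":-1},{"tx":10.7,"ty":0.1,"tz":0.05,"wx":0.006,"wy":0.002,"wz":0,"gripper":-1},{"tx":10.7,"ty":0.1,"tz":0.05,"wx":0.006,"wy":0.002,"wz":0,"gripper":-1}]';python3 d.py g 98.5 3.5 -1.2 0 -1
python3 - <<'E'
from plant import *
from h import *
c=capture("scene"); i=c["frame"][:,:,::-1]
cv2.imwrite("pics/scene6.png",cv2.resize(i[150:270,270:410],None,fx=5,fy=5))
E
```

```text
t 6.87 now s,h,y [ 97.8 110.7  -0.9] F [-0.2 -0.4 -0.3] w 91.7 q [-0.17  0.33  1.7   0.14  1.17 -0.42]
(array([1.072e+01, 9.000e-02, 1.000e-02]), array([0.005, 0.002, 0.002]))
time: 7.53
tool_pos: [481.6, 52.3, 72.9]
tcp_rot: [1.565, 1.433, 1.749]
contact_force: [-0.1, -0.8, 0.8]
grip_width: 91.6
t 7.53 now s,h,y [98.5  4.2 -2.1] F [-0.1 -0.8  0.8] w 91.6 q [-0.14  0.47  1.82  0.17  0.9  -0.43]
(array([ 0.07, -0.  , -0.09]), array([-0.003,  0.001,  0.002]))
```

View pics/scene6.png

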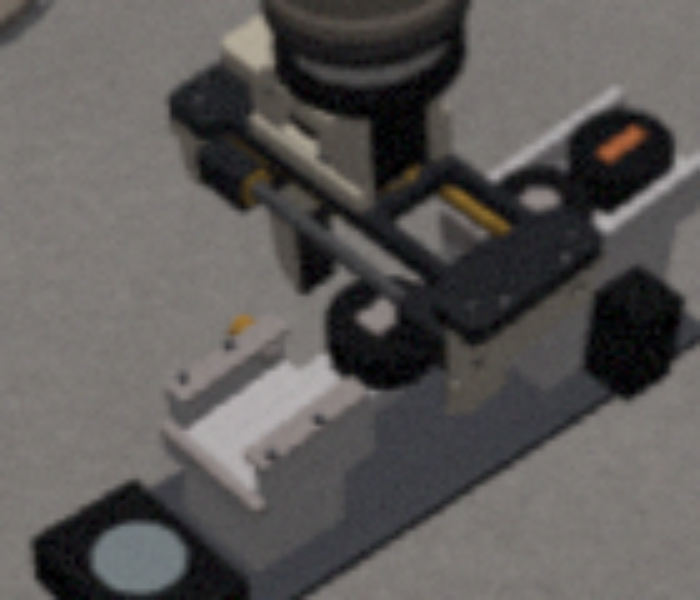

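The fingers straddle the puck. Closing.

```bash
python3 -m creep '[{"tx":0,"ty":0,"tz":-0.05,"wx":0,"wy":0,"wz":0,"gripper":1},{"tx":0,"ty":0,"tz":-0.05,"wx":0,"wy":0,"wz":0,"gripper":1},{"tx":0,"ty":0,"tz":-0.05,"wx":0,"wy":0,"wz":0,"gripper":1},{"tx":0,"ty":0,"tz":-0.05,"wx":0,"wy":0,"wz":0,"gripper":1},{"tx":0,"ty":0,"tz":-0.05,"wx":0,"wy":0,"wz":0,"gripper":1},{"tx":0,"ty":0,"tz":-0.05,"wx":0,"wy":0,"wz":0,"gripper":1},{"tx":0,"ty":0,"tz":-0.05,"wx":0,"wy":0,"wz":0,"gripper":1},{"tx":0,"ty":0,"tz":-0.05,"wx":0,"wy":0,"wz":0,"gripper":1}]';python3 d.py g 98.5 3.5 -1.2 0 -1; 
python3 -m creep '[{"tx":-1,"ty":0,"tz":-0.05,"wx":0,"wy":0,"wz":0,"gripper":1},{"tx":-3,"ty":0,"tz":0,"wx":0,"wy":0,"wz":0,"gripper":1},{"tx":-6,"ty":0,"tz":0,"wx":0,"wy":0,"wz":0,"gripper":1},{"tx":-9,"ty":0,"tz":0,"wx":0,"wy":0,"wz":0,"gripper":1},{"tx":-10,"ty":0,"tz":0,"wx":0,"wy":0,"wz":0,"gripper":1},{"tx":-10,"ty":0,"tz":0,"wx":0,"wy":0,"wz":0,"gripper":1}]';python3 d.py g 98.5 3.5 -1.2 0 -1
python3 - <<'E'
from plant import *
from h import *
for n in ("scene","wrist"):
    c=capture(n); i=c["frame"][:,:,::-1]; pickle.dump(c,open(f"{n}7.pkl","wb"))
    if n=="scene": i=cv2.resize(i[120:270,250:410],None,fx=4,fy=4)
    cv2.imwrite(f"pics/{n}7.png",i)
E
```

```text
time: 8.25
tool_pos: [480.9, 52.2, 72.6]
tcp_rot: [1.567, 1.433, 1.75]
contact_force: [-0.3, -0.5, 0.5]
grip_width: 49.5
t 8.25 now s,h,y [98.6  3.9 -1.4] F [-0.3 -0.5  0.5] w 49.5 q [-0.14  0.47  1.83  0.17  0.9  -0.43]
(array([ 0.04, -0.01, -0.02]), array([-0.004,  0.001,  0.002]))
time: 8.75
tool_pos: [485.0, 38.2, 174.9]
tcp_rot: [1.523, 1.435, 1.706]
contact_force: [0.2, 0.5, -0.7]
grip_width: 49.1
t 8.75 now s,h,y [ 98.4 107.3  -2.8] F [ 0.2  0.5 -0.7] w 49.1 q [-0.17  0.33  1.7   0.14  1.15 -0.41]
(array([10.38,  0.06, -0.23]), array([-0.003,  0.007,  0.004]))
```

View pics/scene7.png

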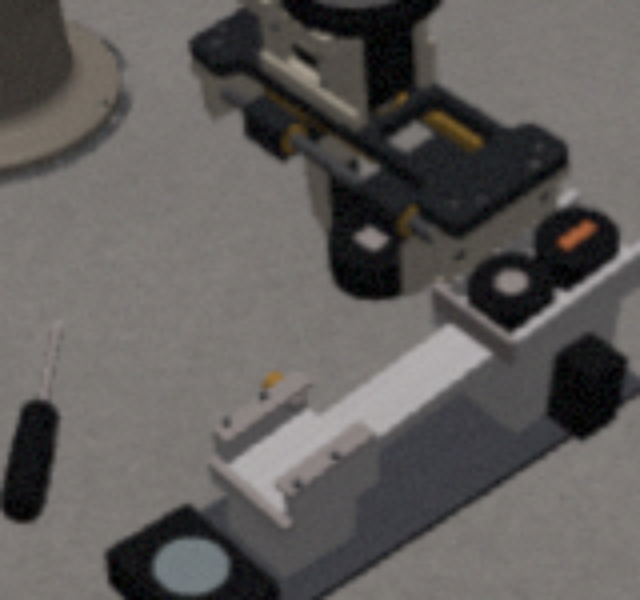

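View pics/wrist7.png

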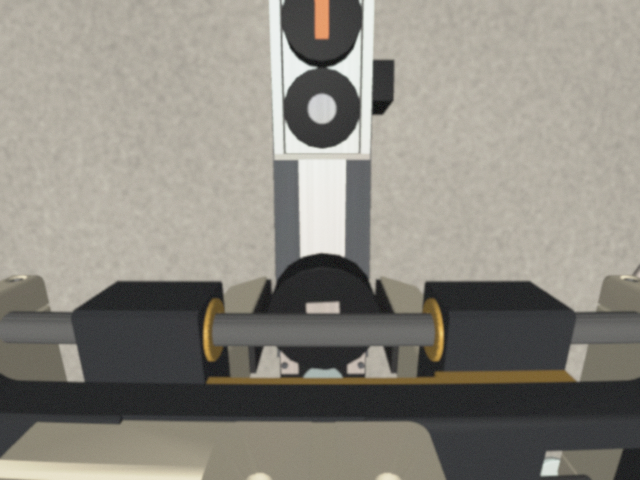

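```bash
cat > t.py <<'E'
from plant import *
from h import *
import sys
T=np.array([482.6,-326.2]);yw=np.radians(16-90)
z=float(sys.argv[1]);o=get_obs()
Rg=Rt(np.array([0,0,-1.]),np.array([np.cos(yw),np.sin(yw),0]))
print("t",round(o["time"],2),o["tool_pos"].round(1),"F",o["contact_force"].round(1),"w",round(o["grip_width"],1),"q",o["joint_positions"].round(2))
R=Ro.from_euler("xyz",o["tcp_rot"]).as_matrix();print("tool x",R[:,0].round(3),delta(o,[*T,z],Rg))
E
python3 t.py 130
```

```text
t 8.85 [483.   38.7 171.7] F [-0.6 -0.8 -2.1] w 49.7 q [-0.16  0.34  1.7   0.14  1.15 -0.41]
tool x [-0.024  0.135 -0.991] (array([ -0.79, -36.11,  -6.67]), array([ 1.472, -0.101, -0.112]))
```

```bash
python3 -m creep '[{"tx":-2.5,"ty":-36.1,"tz":-6.7,"wx":1.472,"wy":-0.101,"wz":-0.112,"gripper":1},{"tx":-2.5,"ty":-36.1,"tz":-6.7,"wx":1.472,"wy":-0.101,"wz":-0.112,"gripper":1},{"tx":-2.5,"ty":-36.1,"tz":-6.7,"wx":1.472,"wy":-0.101,"wz":-0.112,"gripper":1},{"tx":-2.5,"ty":-36.1,"tz":-6.7,"wx":1.472,"wy":-0.101,"wz":-0.112,"gripper":1},{"tx":-2.5,"ty":-36.1,"tz":-6.7,"wx":1.472,"wy":-0.101,"wz":-0.112,"gripper":1},{"tx":-2.5,"ty":-36.1,"tz":-6.7,"wx":1.472,"wy":-0.101,"wz":-0.112,"gripper":1},{"tx":-2.5,"ty":-36.1,"tz":-6.7,"wx":1.472,"wy":-0.101,"wz":-0.112,"gripper":1},{"tx":-2.5,"ty":-36.1,"tz":-6.7,"wx":1.472,"wy":-0.101,"wz":-0.112,"gripper":1}]'; python3 t.py 130
```

```text
time: 9.52
tool_pos: [481.9, -295.0, 147.2]
tcp_rot: [2.138, 1.521, 1.318]
contact_force: [2.0, -0.2, -0.2]
grip_width: 49.5
t 9.52 [ 481.9 -295.   147.2] F [ 2.  -0.2 -0.2] w 49.5 q [-0.71  0.5   1.51  0.05  1.15  0.09]
tool x [ 0.012  0.048 -0.999] (array([ 1.57, -2.14,  2.38]), array([ 0.471, -0.036, -0.035]))
```

```bash
python3 -m creep '[{"tx":1.6,"ty":-2.1,"tz":2.4,"wx":0.471,"wy":-0.036,"wz":-0.035,"gripper":1},{"tx":1.6,"ty":-2.1,"tz":2.4,"wx":0.471,"wy":-0.036,"wz":-0.035,"gripper":1},{"tx":1.6,"ty":-2.1,"tz":2.4,"wx":0.471,"wy":-0.036,"wz":-0.035,"gripper":1},{"tx":1.6,"ty":-2.1,"tz":2.4,"wx":0.471,"wy":-0.036,"wz":-0.035,"gripper":1},{"tx":1.6,"ty":-2.1,"tz":2.4,"wx":0.471,"wy":-0.036,"wz":-0.035,"gripper":1},{"tx":1.6,"ty":-2.1,"tz":2.4,"wx":0.471,"wy":-0.036,"wz":-0.035,"gripper":1}]'; python3 t.py 30
python3 - <<'E'
from plant import *
from h import *
for n in ("scene","wrist"):
    c=capture(n); i=c["frame"][:,:,::-1]; pickle.dump(c,open(f"{n}8.pkl","wb"))
    if n=="scene": i=cv2.resize(i[180:350,90:290],None,fx=3.5,fy=3.5)
    cv2.imwrite(f"pics/{n}8.png",i)
E
```

```text
time: 10.02
tool_pos: [484.0, -324.1, 130.3]
tcp_rot: [1.32, 1.57, 0.038]
contact_force: [0.7, -0.6, -1.5]
grip_width: 49.2
t 10.02 [ 484.  -324.1  130.3] F [ 0.7 -0.6 -1.5] w 49.2 q [-0.72  0.53  1.5   0.    1.11  0.56]
tool x [ 0.001  0.    -1.   ] (array([10.03, -0.2 ,  0.16]), array([ 0.01 ,  0.   , -0.001]))
```

View pics/scene8.png

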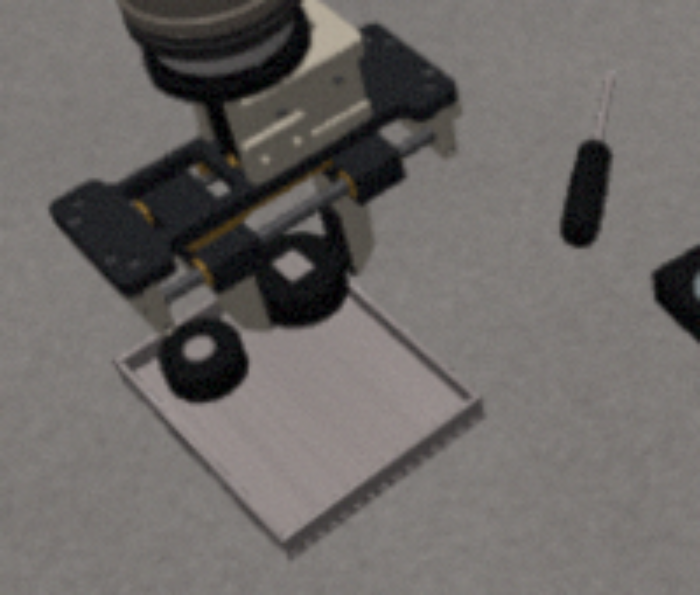

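View pics/wrist8.png

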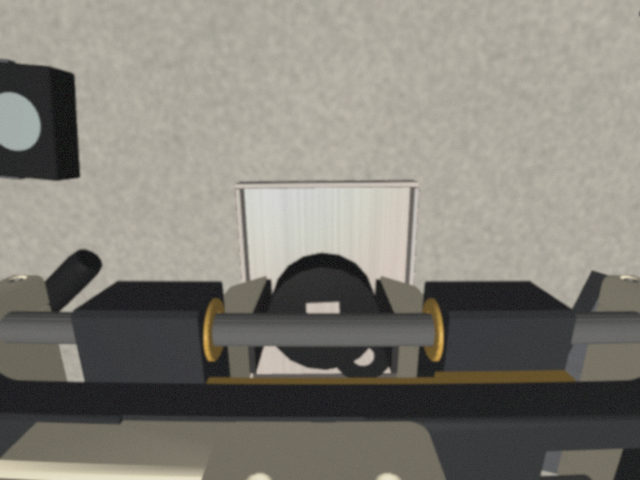

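Run:
```python
from h import *
c=load("wrist8.pkl")
a=plane(c,237,183,20);b=plane(c,417.5,182,20);print(a.round(1),b.round(1),((a+b)/2).round(1),np.linalg.norm(a-b))
d=(b-a);x=np.array([-d[1],d[0]]);x/=np.linalg.norm(x);m=((a+b)/2)[:2]
print("yaw x",np.degrees(np.arctan2(x[1],x[0])), "centre",(m-90*x).round(1),"45:",(m-45*x).round(1))
```

```text
[ 507.2 -249.1   20. ] [ 546.6 -378.8   20. ] [ 526.9 -314.    20. ] 135.5115766481347
yaw x 16.885914987207855 centre [ 440.8 -340.1] 45: [ 483.8 -327. ]
```

Tray centre from the wrist view agrees with the top view to 2 mm; the held puck is over the free half, tray_puck behind it at wrist (362,357). Lowering.

```bash
python3 -m creep '[{"tx":3,"ty":-0.2,"tz":0.2,"wx":0.01,"wy":0,"wz":0,"gripper":1},{"tx":6,"ty":-0.2,"tz":0.2,"wx":0.01,"wy":0,"wz":0,"gripper":1},{"tx":8.5,"ty":-0.2,"tz":0.2,"wx":0.01,"wy":0,"wz":0,"gripper":1},{"tx":10,"ty":-0.2,"tz":0.2,"wx":0.01,"wy":0,"wz":0,"gripper":1},{"tx":11.0,"ty":-0.2,"tz":0.2,"wx":0.01,"wy":0,"wz":0,"gripper":1},{"tx":11.5,"ty":-0.2,"tz":0.2,"wx":0.01,"wy":0,"wz":0,"gripper":1},{"tx":11.5,"ty":-0.2,"tz":0.2,"wx":0.01,"wy":0,"wz":0,"gripper":1},{"tx":11.5,"ty":-0.2,"tz":0.2,"wx":0.01,"wy":0,"wz":0,"gripper":1}]'; python3 t.py 8
```

```text
time: 10.78
tool_pos: [484.0, -328.0, 17.4]
tcp_rot: [0.635, 1.566, -0.66]
contact_force: [-0.4, -0.1, -0.5]
grip_width: 49.2
t 10.78 [ 484.  -328.    17.4] F [-0.4 -0.1 -0.5] w 49.2 q [-0.73  0.68  1.59  0.    0.86  0.57]
tool x [ 0.004 -0.003 -1.   ] (array([ 0.94, -0.09, -0.21]), array([-0.003,  0.004, -0.003]))
```

```bash
python3 -m creep '[{"tx":0.2,"ty":0,"tz":0,"wx":0,"wy":0.002,"wz":-0.002,"gripper":1},{"tx":0.4,"ty":0,"tz":0,"wx":0,"wy":0.002,"wz":-0.002,"gripper":1},{"tx":0.6,"ty":0,"tz":0,"wx":0,"wy":0.002,"wz":-0.002,"gripper":1},{"tx":0.6,"ty":0,"tz":0,"wx":0,"wy":0.002,"wz":-0.002,"gripper":1}]'; python3 t.py 8
for i in 1; do python3 -m creep '[{"tx":0.1,"ty":0,"tz":0,"wx":0,"wy":0,"wz":0,"gripper":1},{"tx":0.1,"ty":0,"tz":0,"wx":0,"wy":0,"wz":0,"gripper":1},{"tx":0.1,"ty":0,"tz":0,"wx":0,"wy":0,"wz":0,"gripper":1}]'; done
python3 - <<'E'
from plant import *
from h import *
for n in ("scene",):
    c=capture(n); i=c["frame"][:,:,::-1]
    if n=="scene": i=cv2.resize(i[230:350,110:240],None,fx=5,fy=5)
    cv2.imwrite(f"pics/{n}9.png",i)
E
```

```text
time: 11.12
tool_pos: [483.5, -327.7, 10.8]
tcp_rot: [0.255, 1.57, -1.041]
contact_force: [0.1, 0.3, -0.4]
grip_width: 49.4
t 11.12 [ 483.5 -327.7   10.8] F [ 0.1  0.3 -0.4] w 49.4 q [-0.73  0.69  1.59 -0.    0.85  0.57]
tool x [ 0.    -0.001 -1.   ] (array([ 0.28, -0.05, -0.17]), array([-0.004,  0.001, -0.   ]))
time: 11.37
tool_pos: [483.5, -327.7, 9.8]
tcp_rot: [0.171, 1.57, -1.125]
contact_force: [0.2, -0.1, -2.1]
grip_width: 49.5
```

View pics/scene9.png

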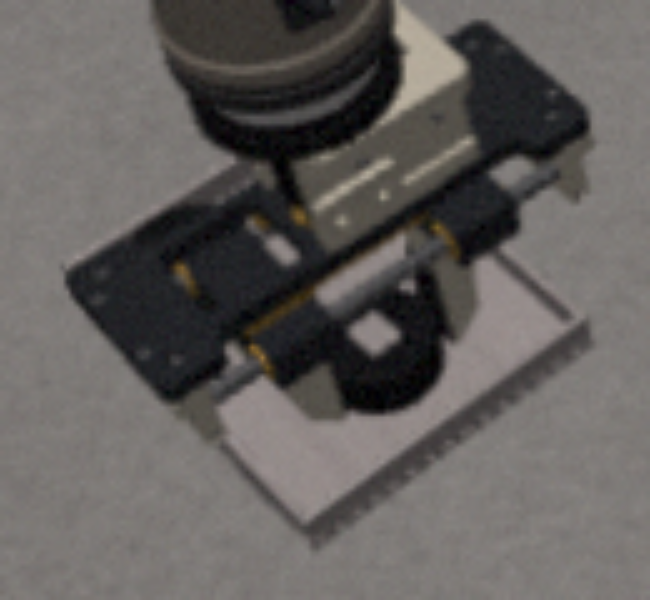

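```bash
python3 -m creep '[{"tx":0.1,"ty":0,"tz":0,"wx":0,"wy":0,"wz":0,"gripper":1},{"tx":0.1,"ty":0,"tz":0,"wx":0,"wy":0,"wz":0,"gripper":1}]' | egrep 'pos|force'; python3 -m creep '[{"tx":0.1,"ty":0,"tz":0,"wx":0,"wy":0,"wz":0,"gripper":1},{"tx":0.1,"ty":0,"tz":0,"wx":0,"wy":0,"wz":0,"gripper":1}]'| egrep 'pos|force'; python3 -m creep '[{"tx":0.05,"ty":0,"tz":0,"wx":0,"wy":0,"wz":0,"gripper":1},{"tx":0.05,"ty":0,"tz":0,"wx":0,"wy":0,"wz":0,"gripper":1}]'| egrep 'pos|force'
```

```text
tool_pos: [483.5, -327.6, 8.6]
contact_force: [-0.3, -0.3, -1.1]
tool_pos: [483.6, -327.7, 8.0]
contact_force: [0.4, 0.5, 1.2]
tool_pos: [483.6, -327.7, 7.9]
contact_force: [-1.0, 0.9, 6.7]
```

Contact at TCP z ≈ 8 mm, as predicted (tray floor 4 mm + 4 mm grip height). Partly opening to release, then retreating straight up.

```bash
python3 -m creep '[{"tx":-0.03,"ty":0,"tz":0,"wx":0,"wy":0,"wz":0,"gripper":-0.5},{"tx":-0.03,"ty":0,"tz":0,"wx":0,"wy":0,"wz":0,"gripper":-0.5},{"tx":-0.03,"ty":0,"tz":0,"wx":0,"wy":0,"wz":0,"gripper":-0.5},{"tx":-0.03,"ty":0,"tz":0,"wx":0,"wy":0,"wz":0,"gripper":-0.5},{"tx":-0.03,"ty":0,"tz":0,"wx":0,"wy":0,"wz":0,"gripper":-0.5},{"tx":-0.03,"ty":0,"tz":0,"wx":0,"wy":0,"wz":0,"gripper":-0.5}]'; python3 -m creep '[{"tx":-1,"ty":0,"tz":0,"wx":0,"wy":0,"wz":0,"gripper":-0.5},{"tx":-3,"ty":0,"tz":0,"wx":0,"wy":0,"wz":0,"gripper":-0.5},{"tx":-6,"ty":0,"tz":0,"wx":0,"wy":0,"wz":0,"gripper":-0.5},{"tx":-10,"ty":0,"tz":0,"wx":0,"wy":0,"wz":0,"gripper":-0.5},{"tx":-14,"ty":0,"tz":0,"wx":0,"wy":0,"wz":0,"gripper":-0.5},{"tx":-16,"ty":10,"tz":0,"wx":0,"wy":0,"wz":0,"gripper":-0.5},{"tx":-16,"ty":10,"tz":0,"wx":0,"wy":0,"wz":0,"gripper":-0.5},{"tx":-16,"ty":10,"tz":0,"wx":0,"wy":0,"wz":0,"gripper":-0.5}]'
python3 - <<'E'
from plant import *
from h import *
for n in ("scene","top"):
    c=capture(n); i=c["frame"][:,:,::-1]; pickle.dump(c,open(f"{n}10.pkl","wb"))
    if n=="scene": i=cv2.resize(i[150:350,110:430],None,fx=2.4,fy=2.4)
    cv2.imwrite(f"pics/{n}10.png",i)
E
```

```text
time: 12.42
tool_pos: [483.5, -327.7, 7.4]
tcp_rot: [0.047, 1.57, -1.249]
contact_force: [-0.7, -0.2, 0.4]
grip_width: 68.7
time: 13.08
tool_pos: [583.6, -299.3, 171.0]
tcp_rot: [0.84, 1.564, -0.455]
contact_force: [0.2, 0.4, -0.8]
grip_width: 69.4
```

View pics/scene10.png

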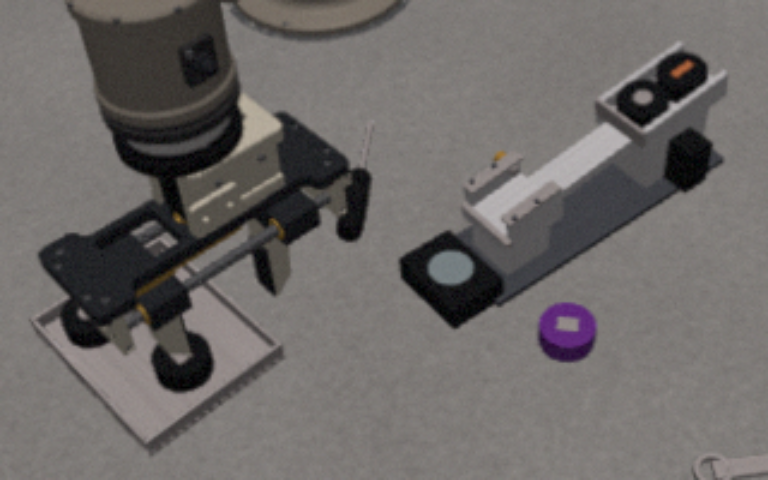

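View pics/top10.png

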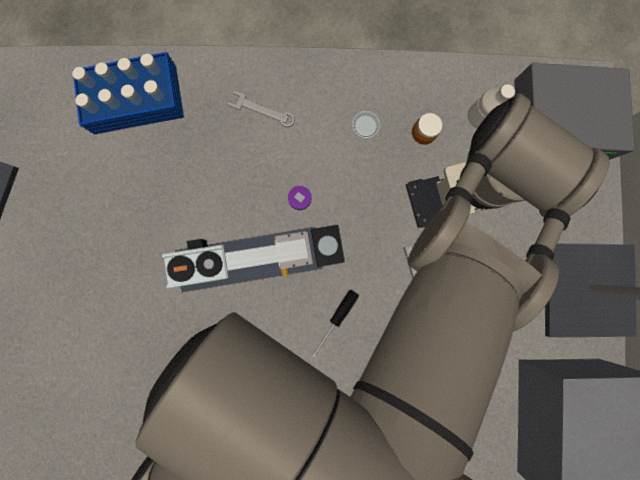

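```bash
python3 -m creep '[{"tx":-4,"ty":-5,"tz":-26,"wx":0,"wy":0,"wz":0,"gripper":-0.5},{"tx":-4,"ty":-5,"tz":-26,"wx":0,"wy":0,"wz":0,"gripper":-0.5},{"tx":-4,"ty":-5,"tz":-26,"wx":0,"wy":0,"wz":0,"gripper":-0.5},{"tx":-4,"ty":-5,"tz":-26,"wx":0,"wy":0,"wz":0,"gripper":-0.5},{"tx":-4,"ty":-5,"tz":-26,"wx":0,"wy":0,"wz":0,"gripper":-0.5},{"tx":-4,"ty":-5,"tz":-26,"wx":0,"wy":0,"wz":0,"gripper":-0.5},{"tx":-4,"ty":-5,"tz":-26,"wx":0,"wy":0,"wz":0,"gripper":-0.5},{"tx":-4,"ty":-5,"tz":-26,"wx":0,"wy":0,"wz":0,"gripper":-0.5}]'
python3 - <<'E'
from plant import *
from h import *
for n in ("scene","top"):
    c=capture(n); i=c["frame"][:,:,::-1]; pickle.dump(c,open(f"{n}11.pkl","wb"))
    i=cv2.resize(i[230:350,110:240],None,fx=5,fy=5) if n=="scene" else cv2.resize(i[220:340,395:500],None,fx=5,fy=5)
    cv2.imwrite(f"pics/{n}11.png",i)
    if n=="top":
        g=cv2.cvtColor(c["frame"],cv2.COLOR_RGB2GRAY);m=(g<45).astype(np.uint8)
        k,l,st,ce=cv2.connectedComponentsWithStats(m)
        for j in range(1,k):
            if 200<st[j,4]<1500: print(st[j],ce[j].round(1),plane(c,*ce[j],26).round(1))
        for u,v in [(433,251),(441,247),(437,257)]: print(depth(c,u,v).round(1))
E
```

```text
time: 13.85
tool_pos: [458.3, -61.0, 208.4]
tcp_rot: [0.457, 1.57, -0.835]
contact_force: [0.3, 0.3, 0.7]
grip_width: 68.8
[  81   54  102   80 1477] [143.2 111.3] [783.3 309.6  26. ]
[  0 167  18  51 245] [  7.5 189. ] [612.7 596.6  26. ]
[246 218  23  65 333] [253.7 247. ] [499.1  65.5  26. ]
[545 244   5  93 357] [546.9 290.3] [ 417.3 -552.3   26. ]
[430 249  25  23 360] [441.7 259.7] [ 479. -325.   26.]
[196 252  26  24 381] [209.  263.6] [463.4 156.7  26. ]
[168 256  26  25 424] [180.6 268.2] [452.8 215.   26. ]
[375 261  20  58 241] [387.6 290.4] [ 414.1 -211.8   26. ]
[239 288  30  22 340] [253.8 297.1] [396.6  62.9  26. ]
[456 288  25  24 381] [467.9 299.5] [ 397.  -380.5   26. ]
[344 322  28  22 334] [357.9 331.2] [ 330.2 -151.3   26. ]
[219 338  30  30 431] [233.9 348.3] [291.9 101.1  26. ]
[ 522  360  118   23 1055] [583.3 368.6] [ 251.9 -633.1   26. ]
[330 374  29  22 417] [344.2 384.1] [ 222.5 -124.8   26. ]
[ 497.8 -312.8    2.8]
[ 506.6 -330.2    3.1]
[ 484.6 -316.    22.8]
```

View pics/scene11.png

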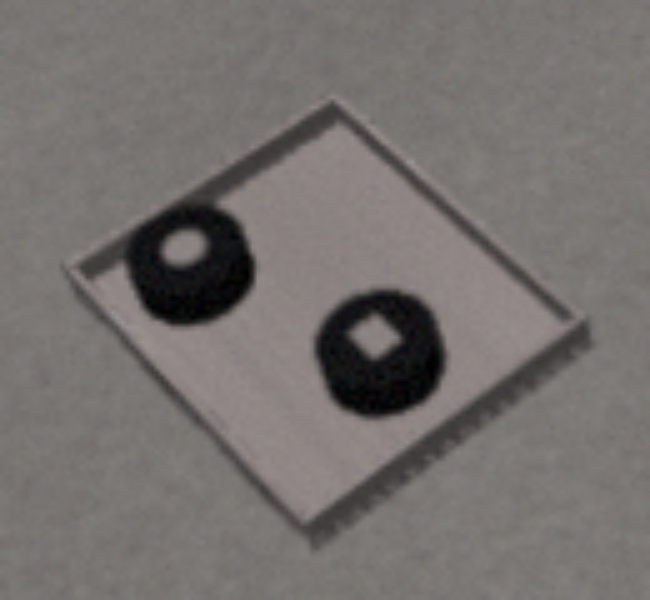

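View pics/top11.png

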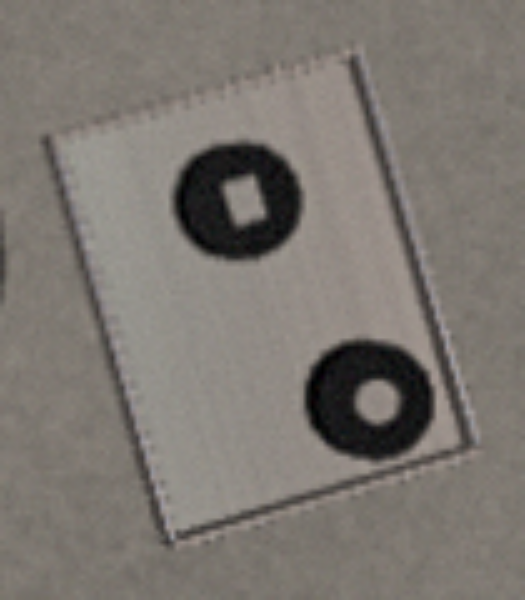

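The puck lies flat in the tray's free half (top (441.7,259.7)). tray_puck (467.9,299.5) and the queue pucks (209.0,263.6) and (180.6,268.2) are within 0.1 px of where they started. The arm is clear, so I'm handing in.

```bash
python3 -c "
from plant import *
print(close_job())"
```

```text
the job is handed in; nothing more can be done
None
```

The jammed puck is out of the chute and standing flat on the tray floor beside the other puck. I handed the job in just after 13.9 s of the 58 s allowed.

**What I did:** I pushed the puck uphill with the shut fingers at roughly 6–7 N, past the ball and out from under the lips. It stopped about 98 mm up the slope, where 77 mm was enough to be clear. I then gripped it across the chute with the tool tilted 8°, lifted it, levelled it and lowered it until it touched the tray floor with about 7 N. Finally I opened the fingers partway and backed the arm away.

**Last checks:**
- **Placing:** the puck is upright in the tray's +x half. A single depth reading on its top gave 22.8 mm where 26 mm is expected. Tray-floor readings nearby were about 1 mm low, so part of that is depth error. The views from above and the side show it flat.
- **Other pucks:** the tray puck and both waiting pucks are within 0.1 pixel of where they started.
- **Arm:** it was clear of everything and the force reading was only noise.

**Disagreements along the way:**
- My scene-camera estimate of the puck's sideways position on the strip was about 5 mm off the wrist camera's. I used the wrist value, and the grip closed on the puck at 49.5 mm.
- A rough wrist-camera reading of where the lips end was 12 mm off; I did not use it.

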